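# Jack up the corner of a laboratory shaker and hold it

## Task

The orbital shaker needs a new pad under its corner foot. Set the small lever jack under the shaker's lift lug, the one with the raised arrowhead, so that the jack's saddle is centred below the lug's round pad and the jack stands flat on the bench, then pump the jack's handle until the corner foot beside the lug stands at least 10 mm clear of the bench. Finish holding: keep the handle pressed right down at the end of that last stroke and do not let go; do not push or lift the shaker by hand, and leave the bottle, tip box, spare pad and wrench alone.

Things in the scene. Friction and masses are not known exactly. Their poses are not given: they have to be found in the camera images.
- jack: Loose lever ratchet jack, 1 kg. Origin: bench level under the ram axis; +y = nose that goes under the lug, -x = side to which the handle runs, z up. Base plate x -34 to 34, y -110 to 26, 8 mm thick, plus a stabiliser foot 44 mm wide out to x -126. Column x -48 to 30, y -17 to 17, up to z 75 mm; toothed ram with saddle on top. Slides on the bench when moved by its grip
- jack_grip (a point): centre of the jack's carrying grip behind the column: flat-sided dark bar 16 mm wide (jack x), 74 mm long (jack y), 14 mm high, centre 73 mm above the bench at jack x 0, y -71, on an upright at each end (54 mm open under the bar between them). Pinch it from above across its 16 mm width
- saddle_top (a point): centre of the top face of the jack's saddle, a steel disc of 30 mm diameter; on the ram axis (jack x 0, y 0), 88 mm above the bench with the ram down; moves up with the ram
- ram (a joint): height of ram and saddle in m: 0 down, at most 0.045. A full stroke of the handle lifts it 12 to 14 mm; when the handle comes up again it drops back 5 mm or so onto the holding pawl (teeth every 8 mm) and stays there: 8 mm gained per full stroke, the rest only while the handle is held down
- pump_handle (a joint): angle of the pump handle in rad: 0 = up (a spring returns it there), 0.7 = right down on its stop. Its level pin is parallel to jack y, at jack x -38, z 50 mm. At 0 the handle rises from the pin towards jack -x at 0.62 rad above level, at 0.7 it lies 0.08 rad below level. Pressing at the grip takes about 3 N unloaded, 8 to 15 N with the shaker on the saddle
- handle_grip (a point): middle of the pump handle's black rubber sleeve (22 mm diameter, 74 mm long) on its centre line, 150 mm from the handle's pin; the bare bar nearer the pin is 14 mm thick. 137 mm above the bench with the handle up, 38 mm with it right down. Press it from above; it moves on the arc of the handle
- shaker: Loose white orbital shaker 360 x 360 mm, about 11 kg, on four feet 28 mm high; housing up to 112 mm, platform with clamped flasks up to 232 mm. Origin: bench level under the corner foot nearest the lug; x and y along its sides, z up; the housing spans x and y -30 to 330, feet at x, y = 0 and 300 mm. Its -y side carries the lift lug, at x 40
- lift_pad (a point): centre of the underside of the round rubber lift pad (36 mm diameter) under the steel lift lug, a shelf 56 mm wide, 6 mm thick, standing 52 mm out of the shaker's -y side, with ribs and a raised arrowhead on top. Pad underside 100 mm above the bench with the shaker down, 12 mm above the lowered saddle. At shaker x 40, y -58 mm, 28 mm from the shaker's wall
- corner_foot (a point): centre of the underside of the shaker's rubber foot nearest the lug (36 mm diameter; the shaker's origin). Its z is its height above the bench: 0 when the shaker is down. It rises 0.84 of what the lift pad rises, as the shaker tilts about its two feet on the side away from the lug
- amber_bottle: bystander: amber glass bottle with red cap, 86 mm diameter, 175 mm high; origin under its centre
- tip_box: bystander: pipette tip box 122 x 84 x 59 mm; origin under its centre
- foot_pad: bystander: the spare rubber foot pad, a cupped disc of 42 mm diameter, 9 mm high; origin under its centre
- wrench: bystander: steel open wrench 150 mm long lying on the bench; origin under its middle

How it is judged:
By the outcome, as a careful person would: the job done as asked, in the order asked, and still so for the second after the job is handed in, while the arm keeps its last pose, push and grip.
It also fails if it takes over 70 s, if anything falls off the work surface, if the arm or the gripper's body presses on something with over 40 N, if the wrist force passes 120 N, or if a joint passes its speed limit or range.

## Robot

A 6-joint arm with a two-finger parallel gripper is mounted at the origin on the work surface. World frame = base frame: x ahead of the robot, y to its left, z up, the work surface at z = 0. Lengths are in m, angles in rad, forces in N, time in s.
With the tool pointing down it reaches from about 0.4 to 0.825 m from the base axis. Payload 7 kg.
Tool frame: the origin (TCP) lies between the finger pads; the fingertips stand 11 mm ahead of it and the grasp point (between the pads) lies 8 mm behind it (arm.tips_ahead is the distance from the TCP to the fingertips, in m); z points along the fingers, x is the direction in which the jaws open and shut, and the axes are right-handed (so a half turn about z gives the same grasp; the last joint's range is limited). The gripper opens to 88 mm and grips with 3 to 60 N. Pads are 19 mm wide; open, the fingers measure 130 mm over their backs; the gripper's body (78 mm by 193 mm) begins 47 mm behind the grasp point.
Start: joints at [-1.056, 0.359, 0.012, 0, -1.224, -0.288], TCP at [0.152, -0.658, 0.238] pointing down, gripper open.
Joint ranges: [-3.07, 3.07], [-1.43, 2.12], [-1.02, 1.25], [-3.03, 1.67], [-3.05, -0], [-3.03, 3.03]. Speed limits (rad/s): [2.39, 2.39, 3.01, 3.14, 3.14, 3.14].

## Interface

Orientations are given as [roll, pitch, yaw] about the fixed x, y, z axes, in that order (R = Rz(yaw) Ry(pitch) Rx(roll)).
In Python, from station import arm, optics, finder gives the robot as it stands. The module is installed in compiled form; this text tells all that it offers.
- The arm moves only by the tool apply_moves, never from a script. Its argument "increments" is one flat list of numbers, 6 for each row, row after row: the shift along the world's x, y, z in m, then the turn, a rotation vector about the world's x, y, z in rad. In form: [tx, ty, tz, rx, ry, rz, tx, ty, tz, rx, ry, rz, ...]. A call has 1 to 20 rows; each row shifts and turns the pose as measured when the row begins; what a row does not reach is not made up. A row lasts 1/12 s, in which the tool goes at most 41.7 mm and 7.16 degrees, less where a joint would pass 70% of its speed; a pose out of reach is approached as far as the arm can. A call with a gripper value outside its range is refused whole. "hand" is the closure, from 0 (fully open) to 1 (shut), set as the call begins (left out, the last holds). The fingers move at their own pace and stop on an object; "force" is the grip in N (left out, the last holds). Time passes only in rows, so rows that do not move let the fingers close. It gives the time, the measured TCP pose, the force and the opening at its end, in the units of the state.
- arm.get_state(): the state, without advancing time (a new reading comes with each control period).
- optics.grab_frame(name): name is "scene" or "side" or "wrist"; returns the picture (400x640x3 uint8, red, green, blue); there is no depth.
- optics.camera_model(name): a dict with "fx", "fy", "cx", "cy" (pixels), "world_to_cam" (4x4, takes a point from world to camera coordinates); the wrist camera has in their place "T_tool_cam" (4x4, takes a point from camera to tool coordinates, whose origin is the TCP and whose axes are the tool frame's). Camera axes: x right, y up, looking along -z (the intrinsics and any distortion apply to the point x, -y, -z); pixel columns grow to the right and rows downward; lengths in m; the calibration is good to about 2 mm. A picture is of the moment at which its call begins: read the wrist's pose just before it. camera_model takes no time and is no camera call.
- arm.job_done(): hands the job in, once; it reports no verdict.
Trained networks look in the newest picture that a camera, given by its name, has taken for a name from the list of things; names that differ only in an ending like _2 or _b are one class to them, and where a whole thing is asked for, a point or a joint stands for the part that bears it (a point fixed in the world has none). Each returns a list of dicts, best first, with "conf" (0 to 1); they miss things now and then, are a little off and sometimes report something else, mostly with a low value. They report only what shows in the picture. A call takes as long as a camera call.
- finder.find_in(camera, name): "box" ([left, top, right, bottom] in pixels, round what is visible of it).
- finder.landmark_of(camera, name): "point" ([column, row] in pixels: a listed point, or the origin of a listed thing).
The state is a dict: "t": time; "q": joint angles; "qd": joint speeds; "joint_efforts": joint torques, N m; "eef_pos": TCP position; "ee_rot": TCP orientation; "force": force on the tool from outside, world axes, zero at the start; "moment": the same for the moment, N m; "width": finger opening in m.
Only numpy, scipy, OpenCV 4.12 (cv2) and the standard library are available. Lean on these libraries where they do the work, as an engineer would, in place of code of your own. Each camera call takes 0.05 s, during which the arm holds its last target. There are 200 camera calls.

## Working session

There is one attempt and no reset: what is moved stays moved. The work goes in short steps, Python scripts to look and compute and a tool call to move; the robot and the scene stay as the last step left them, time stands still between calls to the robot, and variables do not carry over. Pictures are saved under pics/ and viewed, about 8 in all and at most 12, crops included, and the job is handed in when it is done.

Besides the shell and the picture viewer there is one more tool, called after "Request:" as name(argument=value, ...), one argument or row to a line, values as JSON. apply_moves: Moves the arm, as the interface text tells. Its arguments: {"type":"object","properties":{"increments":{"type":"array"},"hand":{"type":"number"},"force":{"type":"number"}},"required":["increments"]}

```bash
mkdir -p pics
cat > h.py <<'E'
import numpy as np, cv2
from station import arm, optics, finder
from scipy.spatial.transform import Rotation as R
def cam(name, st=None):
    m=optics.camera_model(name)
    if 'world_to_cam' in m: return m, np.array(m['world_to_cam'])
    st=st or arm.get_state()
    T=np.eye(4); T[:3,:3]=R.from_euler('xyz',st['ee_rot']).as_matrix(); T[:3,3]=st['eef_pos']
    return m, np.linalg.inv(T@np.array(m['T_tool_cam']))
def K(m): return np.array([[m['fx'],0,m['cx']],[0,m['fy'],m['cy']],[0,0,1]])
def dist(m): return np.array(m.get('distortion',m.get('dist',np.zeros(5))),float)
F=np.diag([1,-1,-1.])
def proj(mW,P):
    m,W=mW; P=np.atleast_2d(P); c=(P@W[:3,:3].T+W[:3,3])@F
    return cv2.projectPoints(c,np.zeros(3),np.zeros(3),K(m),dist(m))[0][:,0]
def ray(mW,px):
    m,W=mW; u=cv2.undistortPoints(np.array([[px]],float),K(m),dist(m))[0,0]
    d=W[:3,:3].T@(F@np.array([u[0],u[1],1])); o=-W[:3,:3].T@W[:3,3]
    return o,d
def atz(mW,px,z):
    o,d=ray(mW,px); return o+d*(z-o[2])/d[2]
def tri(rays):
    A=0;b=0
    for o,d in rays:
        d=d/np.linalg.norm(d); P=np.eye(3)-np.outer(d,d); A=A+P; b=b+P@o
    return np.linalg.solve(A,b)
def save(name,im,): cv2.imwrite('pics/'+name,cv2.cvtColor(im,cv2.COLOR_RGB2BGR))
E
python3 - <<'E'
from h import *
print(arm.get_state())
for c in ['scene','side','wrist']:
    m=cam(c); im=optics.grab_frame(c); save(c+'0.png',im)
    print(c,{k:v for k,v in m[0].items() if k not in('world_to_cam','T_tool_cam')})
    for n,z in [('jack',0),('jack_grip',.073),('saddle_top',.088),('handle_grip',.137),('shaker',0),('lift_pad',.1),('corner_foot',0),('amber_bottle',0),('tip_box',0),('foot_pad',0),('wrench',0)]:
        for r in finder.landmark_of(c,n)[:2]:
            print(' ',n,np.round(r['conf'],2),np.round(r['point']),np.round(atz(m,r['point'],z),3))
E
```

```text
{'t': 0.0, 'q': array([-1.05590447e+00,  3.59386079e-01,  1.10605670e-02, -3.24681726e-04,
       -1.22412469e+00, -2.88126703e-01]), 'qd': array([ 0.00083257, -0.00110863, -0.00087618,  0.00053169, -0.00039156,
       -0.00034757]), 'joint_efforts': array([-2.16271983e-04, -5.82713413e+01,  2.93057799e+01,  6.99729100e+00,
        6.75010946e-03, -1.94868935e-04]), 'eef_pos': array([ 0.151633  , -0.65725896,  0.23662854]), 'ee_rot': array([-3.14141529e+00, -1.67243119e-03,  1.79745077e+00]), 'force': array([ 0.18053135, -0.12344072, -0.64028867]), 'moment': array([-0.00536579, -0.04754315,  0.03198378]), 'width': 0.08745621265910913}
scene {'fx': 401.4766257606643, 'fy': 401.4766257606643, 'cx': 324.04590430232673, 'cy': 201.3470538209255}
  jack 0.9 [315. 246.] [ 0.58  -0.143  0.   ]
  jack_grip 0.55 [294. 235.] [ 0.583 -0.209  0.073]
  saddle_top 0.5 [316. 220.] [ 0.573 -0.136  0.088]
  handle_grip 0.74 [300. 179.] [ 0.425 -0.109  0.137]
  shaker 0.94 [387. 222.] [0.595 0.11  0.   ]
  shaker 0.48 [311. 248.] [ 0.582 -0.155  0.   ]
  lift_pad 0.8 [385. 208.] [0.632 0.061 0.1  ]
  c
[... 304 characters left out ...]
426.2868055669698, 'fy': 426.2868055669698, 'cx': 320.5321777691292, 'cy': 204.84846138151855}
  jack 0.62 [328. 201.] [ 0.579 -0.147 -0.   ]
  jack_grip 0.85 [344. 172.] [ 0.572 -0.213  0.073]
  saddle_top 0.56 [326. 178.] [ 0.588 -0.146  0.088]
  handle_grip 0.92 [368. 198.] [ 0.427 -0.114  0.137]
  shaker 0.62 [266. 256.] [0.588 0.112 0.   ]
  lift_pad 0.61 [262. 210.] [0.638 0.059 0.1  ]
  amber_bottle 0.83 [385. 147.] [ 0.584 -0.464  0.   ]
  tip_box 0.73 [257. 360.] [0.409 0.332 0.   ]
  foot_pad 0.47 [283. 316.] [0.434 0.216 0.   ]
  wrench 0.8 [419. 179.] [ 0.415 -0.392  0.   ]
wrist {'fx': 327.3653551828165, 'fy': 327.3653551828165, 'cx': 318.76702423797434, 'cy': 197.1077102052961}
```

View pics/scene0.png

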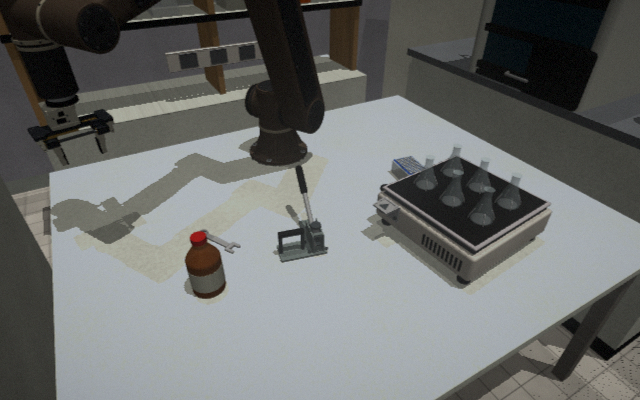

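View pics/side0.png

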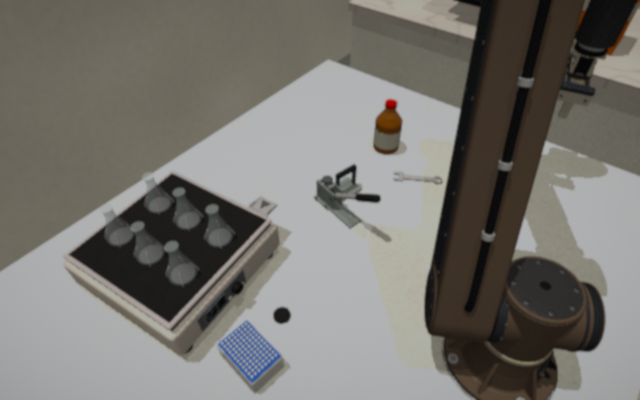

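The scene view shows the jack at about (315,246), with its handle running toward the robot. The lug is at about (385,208), and the bottle and wrench are well left of the path. The side view agrees. Next I'll move to a wrist view above the jack and lug.

Request:
apply_moves(
  increments=[0.0228, 0.03, 0.0063, 0, 0, 0.114, 0.0228, 0.03, 0.0063, 0, 0, 0.114, 0.0228, 0.03, 0.0063, 0, 0, 0.114, 0.0228, 0.03, 0.0063, 0, 0, 0.114, 0.0228, 0.03, 0.0063, 0, 0, 0.114, 0.0228, 0.03, 0.0063, 0, 0, 0.114, 0.0228, 0.03, 0.0063, 0, 0, 0.114, 0.0228, 0.03, 0.0063, 0, 0, 0.114, 0.0228, 0.03, 0.0063, 0, 0, 0.114, 0.0228, 0.03, 0.0063, 0, 0, 0.114, 0.0228, 0.03, 0.0063, 0, 0, 0, 0.0228, 0.03, 0.0063, 0, 0, 0, 0.0228, 0.03, 0.0063, 0, 0, 0, 0.0228, 0.03, 0.0063, 0, 0, 0, 0.0228, 0.03, 0.0063, 0, 0, 0, 0.0228, 0.03, 0.0063, 0, 0, 0, 0.0228, 0.03, 0.0063, 0, 0, 0, 0.0228, 0.03, 0.0063, 0, 0, 0],
  hand=0.3,
)

```text
t: 3.3
eef_pos: [0.5692, -0.0935, 0.3564]
ee_rot: [-3.139, 0.005, 2.988]
force: [0.4, -0.6, 0.7]
width: 0.0613
```

```bash
cat > look.py <<'E'
from h import *
import sys
def look(c,tag,names):
    m=cam(c); im=optics.grab_frame(c); save(tag+'.png',im)
    for n,z in names:
        for r in finder.landmark_of(c,n)[:1]:
            print(c,n,np.round(r['conf'],2),np.round(r['point'],1),np.round(atz(m,r['point'],z),4))
ALL=[('jack_grip',.073),('saddle_top',.088),('handle_grip',.137),('lift_pad',.1),('corner_foot',0),('shaker',0)]
E
python3 - <<'E'
from look import *
s=arm.get_state();print(s['t'],s['eef_pos'],s['ee_rot'],s['q']); print(np.round(optics.camera_model('wrist')['T_tool_cam'],3))
look('wrist','w1',ALL)
E
```

```text
3.3 [ 0.56917567 -0.09347579  0.35635434] [-3.13945966  0.00460722  2.98755147] [ 0.17857572  0.14019114 -0.01527231  0.00356547 -1.41167563 -0.33318033]
[[ 1.     0.     0.001 -0.001]
 [ 0.    -0.952 -0.305 -0.085]
 [ 0.001  0.305 -0.952 -0.147]
 [ 0.     0.     0.     1.   ]]
wrist jack_grip 0.81 [305.2  61.5] [ 0.569 -0.216  0.073]
wrist saddle_top 0.86 [301.8 121.4] [ 0.5841 -0.1473  0.088 ]
wrist handle_grip 0.79 [440.3 137.7] [ 0.4321 -0.1098  0.137 ]
wrist lift_pad 0.86 [285.3 274.7] [0.6417 0.055  0.1   ]
wrist corner_foot 0.78 [328.2 263.9] [0.5858 0.1029 0.    ]
wrist shaker 0.85 [325.8 268.5] [0.5912 0.1111 0.    ]
```

View pics/w1.png

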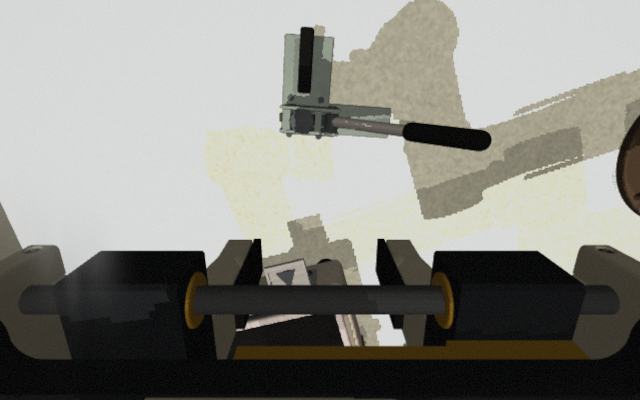

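The wrist view shows the jack's grip bar at (305,60), its saddle at (302,121) and the sleeve at (445,137). The lug arrowhead is at about (287,275), partly hidden by the gripper. Shifting in +y should show the lug clearly.

Request:
apply_moves(
  increments=[0.01, 0.038, 0.008, 0, 0, 0, 0.01, 0.038, 0.008, 0, 0, 0, 0.01, 0.038, 0.008, 0, 0, 0, 0, 0, 0, 0, 0, 0],
)

```text
t: 3.98
eef_pos: [0.5954, 0.0142, 0.3809]
ee_rot: [-3.139, 0.004, 2.973]
force: [-0.2, -0.7, -0.9]
width: 0.0613
```

Run:
```python
from look import *
s=arm.get_state();print(s['t'],s['eef_pos'],s['ee_rot'])
look('wrist','w2',ALL)
im=cv2.imread('pics/w2.png'); cv2.imwrite('pics/w2c.png',cv2.resize(im[60:280,180:430],None,fx=3.2,fy=2.7) if 0 else cv2.resize(im[60:250,190:430],None,fx=3,fy=3,interpolation=cv2.INTER_CUBIC))
```

```text
3.9833 [0.59544212 0.01417261 0.38094765] [-3.13908508  0.00360492  2.97327924]
wrist handle_grip 0.75 [450.4  26.5] [ 0.4321 -0.1128  0.137 ]
wrist lift_pad 0.84 [293.1 193.5] [0.6396 0.0538 0.1   ]
wrist shaker 0.82 [332.  204.1] [0.5915 0.112  0.    ]
```

View pics/w2c.png

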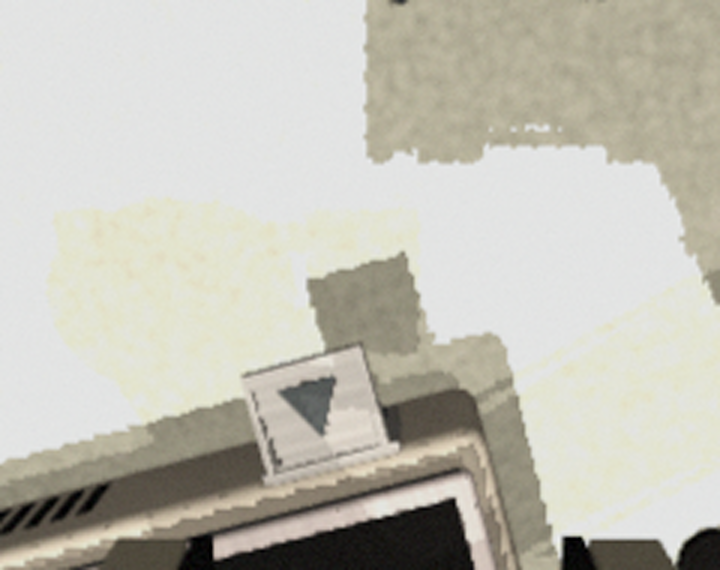

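Run:
```python
from h import *
m=cam('wrist')
c=np.array([(242,377),(362,345),(395,440),(270,475)])/3+[190,60]
for z in (.106,.11,.114):
    P=np.array([atz(m,p,z)[:2] for p in c]); e=P[0]-P[1]; s=P[1]-P[2]
    print(z,np.round(P,4).tolist(),np.linalg.norm(e),np.linalg.norm(s),np.linalg.norm(P[0]-P[3]),'yaw',np.arctan2(e[1],e[0]), 'side yaw',np.arctan2(s[0],-s[1])*-1, np.arctan2((P[0]-P[3])[0],-(P[0]-P[3])[1])*-1)
    yaw=np.arctan2(e[1],e[0]); mid=(P[0]+P[1])/2
    y=np.array([-np.sin(yaw),np.cos(yaw)]); print('pad from outer edge (24 in)',mid+.024*y)
a=np.array([.5912,.1115]);b=np.array([.640,.0545]);d=b-a
print('yaw from origin->pad',np.arctan2(d[1],d[0])-np.arctan2(-.058,.04),np.linalg.norm(d))
```

```text
0.106 [[0.664, 0.031], [0.6088, 0.0257], [0.6019, 0.0718], [0.6613, 0.0788]] 0.055484688723607664 0.04663912145600608 0.04792083207008221 yaw 0.09589404354661941 side yaw -0.14818713837996922 -0.05587832804418543
pad from outer edge (24 in) [0.63407718 0.05223194]
0.11 [[0.6632, 0.03], [0.6085, 0.0247], [0.6017, 0.0704], [0.6605, 0.0774]] 0.05495773398030298 0.04619617572016115 0.047465713543812245 yaw 0.09589404354661929 side yaw -0.1481871383799674 -0.05587832804418529
pad from outer edge (24 in) [0.63353972 0.05126578]
0.114 [[0.6624, 0.029], [0.6082, 0.0238], [0.6015, 0.0691], [0.6598, 0.076]] 0.054430779236998295 0.045753229984316246 0.04701059501754226 yaw 0.09589404354661941 side yaw -0.14818713837996794 -0.05587832804418517
pad from outer edge (24 in) [0.63300227 0.05029963]
yaw from origin->pad 0.10429873700224324 0.07503625790243013
```

The crop shows the lug with its arrowhead and two outer corners. Its edges put the shaker yaw at about 0.10 and the pad near (0.637,0.055). I'll go above the grip next.

Request:
apply_moves(
  increments=[-0.0033, -0.029, -0.0225, 0, 0, -0.01, -0.0033, -0.029, -0.0225, 0, 0, -0.01, -0.0033, -0.029, -0.0225, 0, 0, -0.01, -0.0033, -0.029, -0.0225, 0, 0, -0.01, -0.0033, -0.029, -0.0225, 0, 0, -0.01, -0.0033, -0.029, -0.0225, 0, 0, 0, -0.0033, -0.029, -0.0225, 0, 0, 0, -0.0033, -0.022, -0.0225, 0, 0, 0, 0, 0, 0, 0, 0, 0],
)

```text
t: 5.08
eef_pos: [0.5608, -0.231, 0.1945]
ee_rot: [-3.141, 0.008, 2.912]
force: [-0.9, 0.4, -1.2]
width: 0.0613
```

Run:
```python
from look import *
s=arm.get_state();print(s['t'],s['eef_pos'],s['ee_rot'])
for c in ('wrist','scene','side'): look(c,c+'3',ALL[:3])
```

```text
5.0833 [ 0.56081994 -0.23096186  0.19449439] [-3.14143059  0.00791708  2.91191349]
wrist jack_grip 0.92 [315.7 210.7] [ 0.5683 -0.2186  0.073 ]
wrist saddle_top 0.85 [315.2 291.9] [ 0.5851 -0.1487  0.088 ]
scene jack_grip 0.67 [291.1 233.9] [ 0.5755 -0.2154  0.073 ]
scene saddle_top 0.69 [299.8 176.6] [ 0.3452 -0.0714  0.088 ]
scene handle_grip 0.7 [387.6 225.3] [ 0.7347 -0.0102  0.137 ]
side jack_grip 0.86 [342.9 171.7] [ 0.5753 -0.211   0.073 ]
side saddle_top 0.48 [326.1 178. ] [ 0.5878 -0.1473  0.088 ]
side handle_grip 0.8 [369.9 194.9] [ 0.429  -0.1242  0.137 ]
```

View pics/wrist3.png

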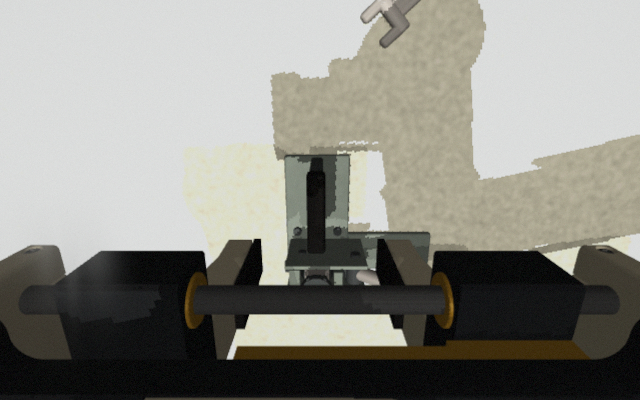

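The bar is upright at column 316, so it is aligned with the tool. I'll descend and grip.

Request:
apply_moves(
  increments=[0.004, 0.006, -0.01, 0, 0, 0, 0.004, 0.006, -0.03, 0, 0, 0, 0, 0, -0.03, 0, 0, 0, 0, 0, -0.025, 0, 0, 0, 0, 0, -0.015, 0, 0, 0, 0, 0, -0.01, 0, 0, 0, 0, 0, 0, 0, 0, 0],
)

```text
t: 6.27
eef_pos: [0.5751, -0.2108, 0.074]
ee_rot: [3.14, 0.021, 2.919]
force: [-0.5, 0.5, -1.0]
width: 0.0612
```

Request:
apply_moves(
  increments=[-0.004, -0.004, -0.008, 0.004, 0.02, 0, 0, 0, -0.001, 0, 0, 0, 0, 0, 0, 0, 0, 0],
)

```text
t: 6.52
eef_pos: [0.5712, -0.2143, 0.0637]
ee_rot: [3.141, -0.002, 2.921]
force: [0.5, -0.8, -0.5]
width: 0.0613
```

Request:
apply_moves(
  increments=[0, 0, 0, 0, 0, 0, 0, 0, 0, 0, 0, 0, 0, 0, 0, 0, 0, 0, 0, 0, 0, 0, 0, 0, 0, 0, 0, 0, 0, 0],
  hand=1,
  force=30,
)

```text
t: 6.93
eef_pos: [0.5731, -0.2147, 0.0664]
ee_rot: [3.141, 0.003, 2.92]
force: [-0.3, -0.3, -0.1]
width: 0.0335
```

Request:
apply_moves(
  increments=[0, 0, 0, 0, 0, 0, 0, 0, 0, 0, 0, 0, 0, 0, 0, 0, 0, 0, 0, 0, 0, 0, 0, 0],
)

```text
t: 7.27
eef_pos: [0.5702, -0.2143, 0.0668]
ee_rot: [3.141, -0.002, 2.92]
force: [1.3, -0.9, -2.2]
width: 0.0156
```

Request:
apply_moves(
  increments=[0.004, 0.008, 0, 0, 0, 0.02, 0.0078, 0.016, 0, 0, 0, 0.03, 0.0078, 0.016, 0, 0, 0, 0.03, 0.0078, 0.016, 0, 0, 0, 0.03, 0.0078, 0.016, 0, 0, 0, 0.03, 0.0078, 0.016, 0, 0, 0, 0.03, 0.0078, 0.016, 0, 0, 0, 0.03, 0.0078, 0.016, 0, 0, 0, 0.03, 0.0078, 0.016, 0, 0, 0, 0.03, 0.0078, 0.016, 0, 0, 0, 0.03, 0.002, 0.006, 0, 0, 0, 0.02, 0, 0, 0, 0, 0, 0],
)

```text
t: 8.27
eef_pos: [0.6449, -0.0626, 0.0675]
ee_rot: [-3.126, -0.01, -3.036]
force: [-1.2, -3.4, -1.3]
width: 0.0159
```

Run:
```python
from look import *
s=arm.get_state();print(s['t'],s['eef_pos'],s['ee_rot'],s['force'])
for c in ('scene','side'): look(c,c+'4',ALL)
a=cv2.imread('pics/scene4.png')[150:290,250:450]; b=cv2.imread('pics/side4.png')[130:290,200:400]
cv2.imwrite('pics/c4.png',np.vstack([cv2.resize(x,(x.shape[1]*2*17//10//1,x.shape[0]*2*17//10),interpolation=cv2.INTER_CUBIC)[:299] for x in (a,b)]) if 0 else np.hstack([cv2.resize(x,(400,x.shape[0]*2),interpolation=cv2.INTER_CUBIC)[:280] for x in (a,b)]))
```

```text
8.2667 [ 0.64493867 -0.06263151  0.06752273] [-3.12615057 -0.0100347  -3.03608595] [-1.15430152 -3.39164337 -1.28394498]
scene jack_grip 0.82 [350.1 233.4] [ 0.6532 -0.0707  0.073 ]
scene lift_pad 0.87 [388.3 206.2] [0.6305 0.0753 0.1   ]
scene corner_foot 0.9 [388.1 223.6] [0.6018 0.1091 0.    ]
scene shaker 0.73 [391.2 221.6] [0.5985 0.1239 0.    ]
side jack_grip 0.79 [290.  190.5] [ 0.6462 -0.0583  0.073 ]
side saddle_top 0.39 [277.  200.7] [0.6376 0.0031 0.088 ]
side handle_grip 0.79 [331.2 211.2] [ 0.4728 -0.0193  0.137 ]
side lift_pad 0.93 [263.4 208.2] [0.6388 0.0528 0.1   ]
side shaker 0.57 [266.7 255.3] [ 0.5872  0.1102 -0.    ]
```

View pics/c4.png

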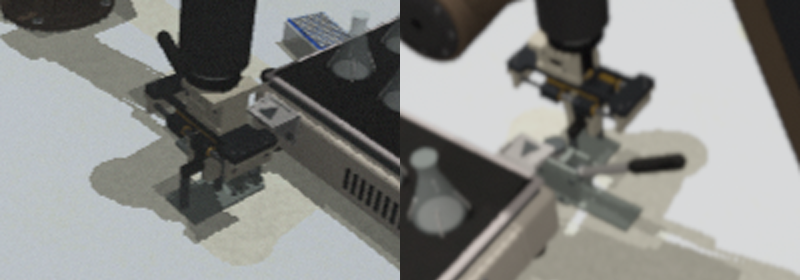

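Run:
```python
from h import *
st={'eef_pos':[0.59544212,0.01417261,0.38094765],'ee_rot':[-3.13908508,0.00360492,2.97327924]}
def draw(mW,f,crop,s,pad,yaw):
    im=cv2.imread(f)[crop[1]:crop[3],crop[0]:crop[2]]; im=cv2.resize(im,None,fx=s,fy=s,interpolation=cv2.INTER_CUBIC)
    c,sn=np.cos(yaw),np.sin(yaw); Rz=np.array([[c,-sn],[sn,c]]); o=np.array(pad)-Rz@[.04,-.058]
    def poly(pts,z,col,closed=True):
        P=np.c_[(np.array(pts)@Rz.T+o),np.full(len(pts),z)]; u=(proj(mW,P)-crop[:2]+.5)*s
        cv2.polylines(im,[np.int32(np.round(u))],closed,col,1,cv2.LINE_AA)
    lug=[(.012,-.082),(.068,-.082),(.068,-.03),(.012,-.03)]
    poly(lug,.106,(0,0,255)); poly(lug,.112,(0,200,0))
    poly([(.33,-.03),(-.03,-.03),(-.03,.33)],.112,(255,0,0),False)
    poly([(.33,-.03),(-.03,-.03),(-.03,.33)],.028,(255,0,255),False)
    t=np.linspace(0,2*np.pi,30); poly(np.c_[.018*np.cos(t),.018*np.sin(t)],0,(0,200,255))
    return im
pad=(.637,.054)
a=draw(cam('wrist',st),'pics/w2.png',(200,130,400,250),4,pad,.1)
b=draw(cam('side'),'pics/side0.png',(205,175,305,275),4,pad,.1)
c=draw(cam('scene'),'pics/scene0.png',(350,180,450,260),4,pad,.1)
b=b[:300,:]; o=np.vstack([a[:300],np.hstack([b[:300],c[:300]])]) ; o=o[:600]
cv2.imwrite('pics/ov.png',o); print(o.shape)
```

```text
(600, 800, 3)
```

View pics/ov.png

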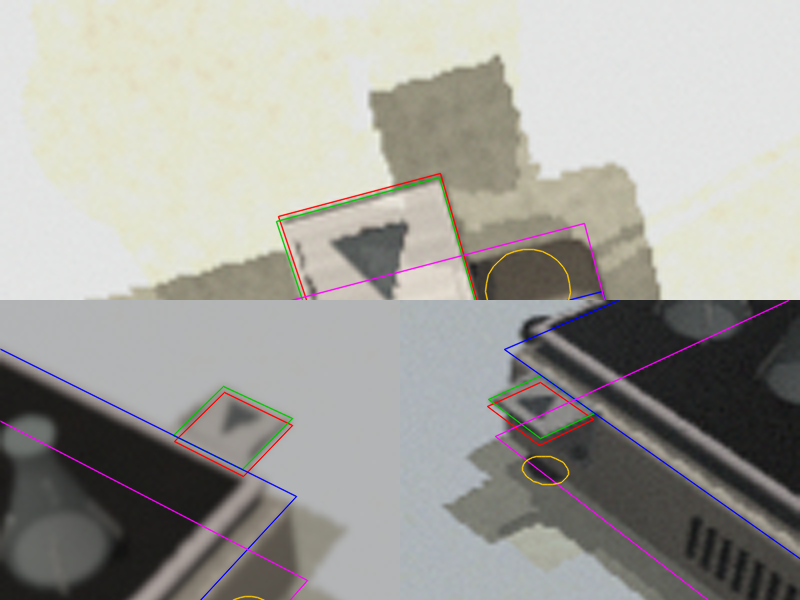

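The overlay at pad (0.637,0.054), yaw 0.10 matches the lug outline in all three views within about 1–2 px. Now I'll slide the jack in.

Request:
apply_moves(
  increments=[0, 0.008, 0, 0.008, -0.005, 0, 0, 0.01, 0, 0.007, -0.005, 0, 0, 0.01, 0, 0, 0, -0.002, 0, 0.01, 0, 0, 0, -0.002, 0, 0.008, 0, 0, 0, 0, 0, 0.003, 0, 0, 0, 0, 0, 0, 0, 0, 0, 0],
)

```text
t: 9.55
eef_pos: [0.6429, -0.0166, 0.0683]
ee_rot: [-3.134, -0.003, -3.042]
force: [0.7, -4.4, -2.8]
width: 0.0156
```

Request:
apply_moves(
  increments=[0.001, 0.004, -0.001, 0.004, 0, 0, 0, 0.001, -0.001, 0, 0, 0, 0, 0, 0, 0, 0, 0],
)

```text
t: 9.8
eef_pos: [0.6441, -0.0118, 0.0671]
ee_rot: [-3.136, -0.003, -3.04]
force: [-0.7, -2.1, -2.2]
width: 0.0159
```

Run:
```python
from look import *
s=arm.get_state();print(s['t'],s['eef_pos'],s['ee_rot'],s['force'],s['width'])
y=s['ee_rot'][2]+np.pi; print('saddle',s['eef_pos'][:2]+.067*np.array([-np.sin(y),np.cos(y)]),y)
for c in ('scene','side'): look(c,c+'5',ALL[:4])
```

```text
9.8 [ 0.6440843  -0.0118038   0.06707699] [-3.13638531e+00 -3.09694377e-03 -3.03970411e+00] [-0.69658625 -2.10297784 -2.21927716] 0.015913002397549406
saddle [0.63726958 0.05484873] 0.1018885429869445
scene jack_grip 0.74 [368.4 228.4] [ 0.6601 -0.0136  0.073 ]
scene handle_grip 0.72 [350.2 170.4] [0.4583 0.0509 0.137 ]
scene lift_pad 0.7 [385.9 208.6] [0.6366 0.0621 0.1   ]
side jack_grip 0.35 [282.9 313.2] [0.4088 0.2379 0.073 ]
side handle_grip 0.94 [316.6 223.8] [0.4758 0.0346 0.137 ]
side lift_pad 0.62 [260.6 210.4] [0.6392 0.0629 0.1   ]
```

Request:
apply_moves(
  increments=[0, 0, 0, 0, 0, 0, 0, 0, 0, 0, 0, 0, 0, 0, 0, 0, 0, 0, 0, 0, 0, 0, 0, 0, 0, 0, 0.02, 0, 0, 0, 0, 0, 0.036, 0, 0, 0, 0, 0, 0.036, 0, 0, 0, 0, 0, 0.036, 0, 0, 0, 0, 0, 0.036, 0, 0, 0, 0, 0, 0.025, 0, 0, 0, 0, 0, 0, 0, 0, 0],
  hand=0.5,
)

```text
t: 11.22
eef_pos: [0.6435, -0.0097, 0.2648]
ee_rot: [-3.138, -0.001, -3.04]
force: [0.4, 0.2, 0.4]
width: 0.0438
```

Run:
```python
from look import *
s=arm.get_state();print(s['t'],s['eef_pos'],s['ee_rot'],s['force'],s['width'])
for c in ('wrist','scene','side'): look(c,c+'6',ALL[:5])
a=cv2.imread('pics/scene6.png')[160:280,300:450]; b=cv2.imread('pics/side6.png')[160:280,220:370]
w=cv2.imread('pics/wrist6.png')[:,:]
cv2.imwrite('pics/c6.png',np.vstack([np.hstack([cv2.resize(x,None,fx=2.6,fy=2.6,interpolation=cv2.INTER_CUBIC) for x in (a,b)]),cv2.resize(w[0:260,120:624],(780,int(260*780/504)))[:288]]))
```

```text
11.2167 [ 0.64351457 -0.00972089  0.26476228] [-3.13820696e+00 -6.81822587e-04 -3.04020196e+00] [0.40368916 0.16277677 0.43059209] 0.04382079016373363
wrist jack_grip 0.86 [318.8 171. ] [ 0.6442 -0.0157  0.073 ]
wrist saddle_top 0.4 [322.1 236.3] [0.6338 0.0522 0.088 ]
wrist handle_grip 0.64 [490.5 260.3] [0.4768 0.0386 0.137 ]
wrist lift_pad 0.58 [319.  242.9] [0.6369 0.0546 0.1   ]
scene jack_grip 0.82 [366.9 228.2] [ 0.6573 -0.0168  0.073 ]
scene handle_grip 0.58 [350.9 174.4] [0.4792 0.04   0.137 ]
scene lift_pad 0.58 [387.  206.3] [0.6291 0.0717 0.1   ]
side jack_grip 0.86 [276.  201.8] [ 0.6477 -0.002   0.073 ]
side handle_grip 0.63 [316.6 226. ] [0.4714 0.04   0.137 ]
side lift_pad 0.6 [264.3 208.7] [0.6358 0.0526 0.1   ]
side corner_foot 0.89 [266.6 256.2] [0.5854 0.1126 0.    ]
```

View pics/c6.png

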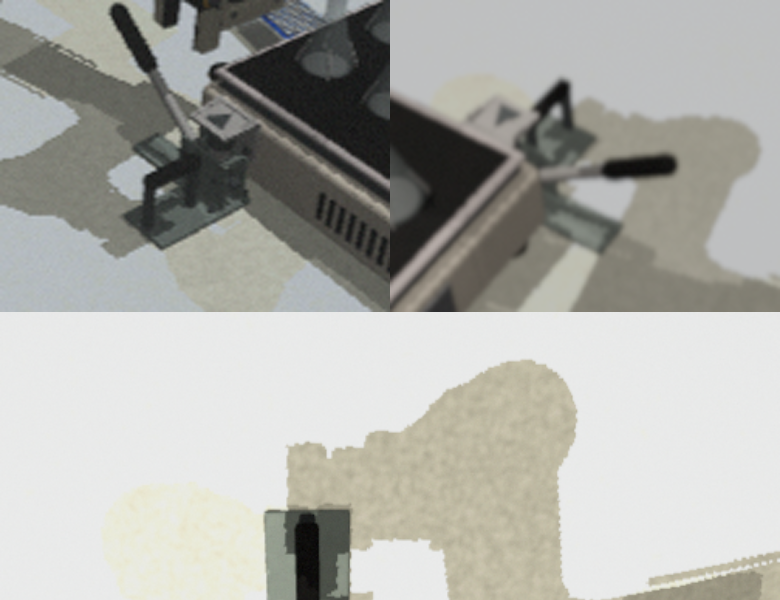

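The crops show the jack standing flat with its column under the lug. The wrist fix puts the saddle at (0.637,0.055) against the pad at (0.637,0.0546). I'll close the fingers, turn, and go above the sleeve.

Request:
apply_moves(
  increments=[-0.0125, 0.0035, 0, 0, 0, -0.12, -0.0125, 0.0035, 0, 0, 0, -0.12, -0.0125, 0.0035, 0, 0, 0, -0.12, -0.0125, 0.0035, 0, 0, 0, -0.12, -0.0125, 0.0035, 0, 0, 0, -0.12, -0.0125, 0.0035, 0, 0, 0, -0.12, -0.0125, 0.0035, 0, 0, 0, -0.12, -0.0125, 0.0035, 0, 0, 0, -0.12, -0.0125, 0.0035, 0, 0, 0, -0.12, -0.0125, 0.0035, 0, 0, 0, -0.12, -0.0125, 0.0035, 0, 0, 0, -0.12, -0.0125, 0.0035, 0, 0, 0, -0.12, -0.0125, 0.0035, 0, 0, 0, -0.12, 0, 0, 0, 0, 0, 0, 0, 0, 0, 0, 0, 0],
  hand=1,
)

```text
t: 13.37
eef_pos: [0.4712, 0.0366, 0.2584]
ee_rot: [-3.141, -0.013, 1.619]
force: [0.8, -0.1, -0.5]
width: 0.0005
```

Request:
apply_moves(
  increments=[0.001, 0.001, -0.025, -0.013, 0, 0.04, 0, 0, -0.025, 0, 0, 0, 0, 0, -0.02, 0, 0, 0, 0, 0, -0.01, 0, 0, 0, 0, 0, 0, 0, 0, 0],
)

```text
t: 13.78
eef_pos: [0.4759, 0.0379, 0.1781]
ee_rot: [3.135, -0.001, 1.677]
force: [-1.1, 0.4, -0.4]
width: 0.0004
```

Run:
```python
from look import *
s=arm.get_state();print(s['t'],s['eef_pos'],s['ee_rot'],s['force'],s['width'])
for c in ('wrist','scene','side'): look(c,c+'7',[('handle_grip',.137)])
```

```text
13.7833 [0.47589865 0.03790482 0.17812377] [ 3.13532712e+00 -8.33074207e-04  1.67709312e+00] [-1.09296534  0.44832391 -0.36313102] 0.0004135693138985962
wrist handle_grip 0.91 [316.5 234.4] [0.4783 0.035  0.137 ]
scene handle_grip 0.58 [350.9 174.7] [0.4807 0.0391 0.137 ]
side handle_grip 0.79 [315.7 224. ] [0.4771 0.0364 0.137 ]
```

Request:
apply_moves(
  increments=[0, -0.001, -0.012, 0, 0, 0, -0.004, 0, -0.011, 0, 0, 0, -0.004, 0, -0.011, 0, 0, 0, -0.004, 0, -0.011, 0, 0, 0, -0.004, 0, -0.011, 0, 0, 0, -0.002, 0, -0.011, 0, 0, 0, -0.002, 0, -0.011, 0, 0, 0, -0.002, 0, -0.011, 0, 0, 0, -0.001, 0, -0.011, 0, 0, 0, -0.001, 0, -0.011, 0, 0, 0],
)

```text
t: 14.92
eef_pos: [0.4603, 0.0401, 0.0785]
ee_rot: [3.108, -0.008, 1.681]
force: [-1.1, 0.2, 2.5]
width: 0.0003
```

Request:
apply_moves(
  increments=[-0.002, -0.003, -0.009, -0.01, 0.032, 0, -0.001, 0, -0.009, 0, 0, 0, -0.001, 0, -0.004, 0, 0, 0, 0, 0, -0.002, 0, 0, 0],
)

```text
t: 15.25
eef_pos: [0.4589, 0.0374, 0.0581]
ee_rot: [3.136, -0.001, 1.685]
force: [-16.0, 2.2, 36.6]
width: 0.0007
```

Request:
apply_moves(
  increments=[0, 0, 0.01, 0, 0, 0, 0.001, 0, 0.02, 0, 0, 0, 0.002, 0, 0.02, 0, 0, 0, 0.004, 0, 0.02, 0, 0, 0, 0.005, 0, 0.02, 0, 0, 0, 0.005, 0, 0.02, 0, 0, 0, 0, 0, 0.005, 0, 0, 0, 0, 0, 0, 0, 0, 0],
)

```text
t: 15.92
eef_pos: [0.4798, 0.0387, 0.1856]
ee_rot: [3.124, -0.004, 1.69]
force: [0.7, 0.1, -0.1]
width: 0.0004
```

Run:
```python
from look import *
s=arm.get_state();print(s['t'],s['eef_pos'],s['ee_rot'],s['force'],s['width'])
look('wrist','wrist8',[('handle_grip',.137)])
for c in ('scene','side'): look(c,c+'8',ALL)
```

```text
15.9167 [0.47981761 0.03865314 0.18556043] [ 3.12422011 -0.00401901  1.68956668] [ 0.65256468  0.08810858 -0.07141761] 0.0004027522564163054
wrist handle_grip 0.63 [317.  219.4] [0.4757 0.0354 0.137 ]
scene jack_grip 0.6 [367.1 225.1] [ 0.6462 -0.0084  0.073 ]
scene saddle_top 0.53 [386.6 209.7] [0.6297 0.0713 0.088 ]
scene handle_grip 0.52 [351.8 170.2] [0.4597 0.056  0.137 ]
scene lift_pad 0.7 [387.  207.4] [0.6334 0.0685 0.1   ]
scene shaker 0.73 [386.7 220.4] [0.5867 0.115  0.    ]
side jack_grip 0.61 [278.3 198.3] [ 0.6517 -0.0157  0.073 ]
side handle_grip 0.64 [314.4 223.9] [0.4797 0.038  0.137 ]
side lift_pad 0.59 [264.5 210. ] [0.6322 0.0557 0.1   ]
side corner_foot 0.88 [264.4 256.1] [0.5902 0.1159 0.    ]
side shaker 0.56 [265.5 256.1] [0.5879 0.1141 0.    ]
```

```bash
cat > mv.py <<'E'
import cv2,sys
# sub-pixel drift by ECC-translation of small patches between two frames
import numpy as np
def drift(a,b,box):
    x0,y0,x1,y1=box; g=lambda f:cv2.cvtColor(cv2.imread('pics/'+f),cv2.COLOR_BGR2GRAY)
    A=g(a)[y0:y1,x0:x1]; B=g(b)[y0-8:y1+8,x0-8:x1+8]
    up=lambda i:cv2.resize(i,None,fx=4,fy=4,interpolation=cv2.INTER_CUBIC)
    r=cv2.matchTemplate(up(B),up(A),cv2.TM_CCOEFF_NORMED); _,v,_,p=cv2.minMaxLoc(r)
    return (p[0]-32)/4,(p[1]-32)/4,round(v,3)
if __name__=='__main__':
    a,b=sys.argv[1:]
    for n,c,box in [('grip scene','scene',(348,220,378,256)),('lug scene','scene',(374,194,402,216)),('grip side','side',(272,188,296,212)),('stab side','side',(282,235,312,258))]:
        print(n,drift(c+a+'.png',c+b+'.png',box))
E
python3 mv.py 6 8
```

```text
grip scene (0.0, 0.0, 0.943)
lug scene (0.0, 0.0, 0.98)
grip side (-0.25, 1.5, 0.498)
stab side (-0.25, -0.5, 0.906)
```

Request:
apply_moves(
  increments=[-0.002, -0.001, -0.014, -0.004, 0.016, -0.01, -0.002, -0.001, -0.011, 0, 0, 0, -0.004, 0, -0.011, 0, 0, 0, -0.004, 0, -0.011, 0, 0.003, 0, -0.004, 0, -0.011, 0, 0.003, 0, -0.004, 0, -0.011, 0, 0.003, 0, -0.003, 0, -0.011, 0, 0.003, 0, -0.003, 0, -0.011, 0, 0.003, 0, -0.002, 0, -0.011, 0, 0.003, 0, -0.001, 0, -0.011, 0, 0.003, 0, -0.001, 0, -0.01, 0, 0, 0],
)

```text
t: 17.63
eef_pos: [0.4511, 0.0357, 0.0586]
ee_rot: [-3.123, -0.001, 1.679]
force: [-4.5, -0.9, 27.7]
width: 0.0004
```

Request:
apply_moves(
  increments=[0, 0, 0.01, 0, -0.01, 0, 0.002, 0, 0.02, 0, -0.01, 0, 0.003, 0, 0.02, 0, 0, 0, 0.005, 0, 0.02, 0, 0, 0, 0.007, 0, 0.02, 0, 0, 0, 0.007, 0, 0.02, 0, 0, 0, 0.002, 0.001, 0.005, 0, 0, 0, 0, 0, 0, 0, 0, 0],
)

```text
t: 18.3
eef_pos: [0.48, 0.0372, 0.1761]
ee_rot: [3.14, 0.002, 1.679]
force: [0.5, 0.5, -0.3]
width: 0.0004
```

```bash
python3 - <<'E'
from look import *
s=arm.get_state();print(s['t'],s['eef_pos'],s['ee_rot'],s['force'],s['width'])
look('wrist','wrist9',[('handle_grip',.137)])
for c in ('scene','side'): look(c,c+'9',[('handle_grip',.137)])
E
python3 mv.py 6 9
```

```text
18.3 [0.47999509 0.03722748 0.17611103] [3.13959788e+00 2.19507590e-03 1.67942277e+00] [ 0.47853827  0.50230964 -0.33837933] 0.00036707251464524306
wrist handle_grip 0.95 [320.5 227.4] [0.4764 0.036  0.137 ]
scene handle_grip 0.84 [350.2 174.5] [0.4787 0.0378 0.137 ]
side handle_grip 0.78 [316.8 224.4] [0.4742 0.0358 0.137 ]
grip scene (0.0, 0.0, 0.942)
lug scene (0.0, -0.25, 0.965)
grip side (-1.25, 4.0, 0.364)
stab side (-0.25, -0.5, 0.904)
```

The jack hasn't moved and the lug has risen slightly, which is what two strokes should give. Now the third stroke, to be held at the bottom.

Request:
apply_moves(
  increments=[-0.002, 0, -0.01, 0, 0, 0, -0.003, 0, -0.01, 0, 0, 0, -0.004, 0, -0.011, 0, 0.002, 0, -0.004, 0, -0.011, 0, 0.002, 0, -0.004, 0, -0.011, 0, 0.002, 0, -0.004, 0, -0.011, 0, 0.002, 0, -0.003, 0, -0.011, 0, 0.002, 0, -0.002, 0, -0.011, 0, 0.002, 0, -0.002, 0, -0.011, 0, 0.002, 0, -0.001, 0, -0.011, 0, 0, 0, -0.001, 0, -0.008, 0, 0, 0],
)

```text
t: 19.52
eef_pos: [0.4497, 0.0359, 0.0591]
ee_rot: [-3.132, 0.007, 1.687]
force: [-1.4, -3.4, 24.5]
width: 0.0003
```

Request:
apply_moves(
  increments=[0, 0, -0.003, 0, 0, 0, 0, 0, -0.003, 0, 0, 0],
)

```text
t: 19.68
eef_pos: [0.4503, 0.0353, 0.0554]
ee_rot: [-3.132, 0.009, 1.691]
force: [-19.4, 3.8, 54.8]
width: 0.0002
```

```bash
python3 - <<'E'
from look import *
s=arm.get_state();print(s['t'],s['eef_pos'],s['ee_rot'],s['force'],s['joint_efforts'])
for c in ('scene','side'): look(c,c+'10',ALL)
a=cv2.imread('pics/scene10.png')[150:270,310:460]; b=cv2.imread('pics/side10.png')[160:280,220:370];a0=cv2.imread('pics/scene0.png')[150:270,310:460]
b0=cv2.imread('pics/side0.png')[160:280,220:370]
r=lambda x:cv2.resize(x,(375,300),interpolation=cv2.INTER_CUBIC)
cv2.imwrite('pics/c10.png',np.vstack([np.hstack([r(a),r(b)]),np.hstack([r(a0),r(b0)])]))
# predict lug/foot pixel shift for foot rise 0.014
for c in('scene','side'):
    m=cam(c)
    for h in (.010,.0143): print(c,h,'lug px shift',np.round(proj(m,[.637,.054,.112+h/.84])-proj(m,[.637,.054,.112]),2))
from mv import drift
print('lug scene',drift('scene6.png','scene10.png',(376,196,398,212)),'lug side',drift('side6.png','side10.png',(252,196,276,214)))
E
python3 mv.py 6 10
```

```text
19.6833 [0.45025752 0.03529495 0.05540914] [-3.13213931  0.00938149  1.69071699] [-19.36404673   3.84197159  54.76346323] [ -2.30533339 -15.95746815  14.14779335   3.064861     5.32491937
  -0.03972886]
scene jack_grip 0.6 [366.9 224.8] [ 0.6448 -0.0082  0.073 ]
scene handle_grip 0.73 [343.8 195.5] [ 0.5649 -0.0393  0.137 ]
scene lift_pad 0.62 [386.1 201.6] [0.6089 0.0835 0.1   ]
scene corner_foot 0.55 [389.8 221.1] [0.5943 0.1215 0.    ]
scene shaker 0.96 [385.7 220. ] [0.5834 0.1134 0.    ]
side jack_grip 0.24 [266.5 250.9] [0.5536 0.1358 0.073 ]
side handle_grip 0.68 [324.7 252.5] [0.4081 0.0901 0.137 ]
side lift_pad 0.71 [263.1 207.5] [0.6412 0.0514 0.1   ]
side corner_foot 0.8 [266.6 247.9] [0.6043 0.0924 0.    ]
side shaker 0.78 [265.4 252.5] [0.5962 0.1056 0.    ]
scene 0.01 lug px shift [[ 0.41 -3.32]]
scene 0.0143 lug px shift [[ 0.58 -4.76]]
side 0.01 lug px shift [[-0.51 -3.19]]
side 0.0143 lug px shift [[-0.73 -4.58]]
lug scene (1.5, -4.75, 0.94) lug side (-1.75, -3.25, 0.943)
grip scene (0.25, -0.5, 0.94)
lug scene (1.75, -4.5, 0.921)
grip side (-4.5, 6.0, 0.55)
stab side (8.0, -8.0, 0.371)
```

View pics/c10.png

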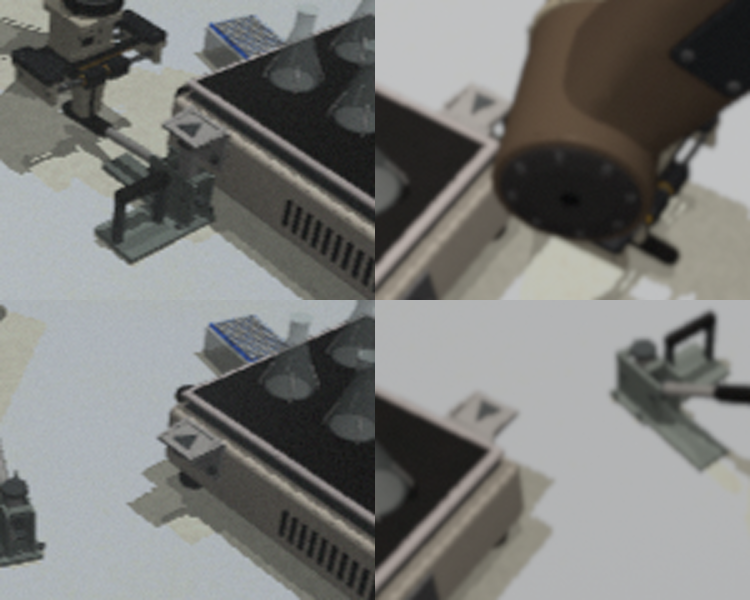

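The foot's rise in the side view needs a closer check. I'll ease the force first, since 55 N is more than needed.

Request:
apply_moves(
  increments=[0, 0, 0.003, 0, 0, 0, 0, 0, 0, 0, 0, 0, 0, 0, 0, 0, 0, 0],
)

```text
t: 20.63
eef_pos: [0.4498, 0.0357, 0.0625]
ee_rot: [-3.135, 0.009, 1.693]
force: [-1.3, 0.3, 8.9]
width: 0.0003
```

Run:
```python
from look import *
from mv import drift
s=arm.get_state();print(s['t'],s['eef_pos'],s['ee_rot'],s['force'])
for c in ('scene','side'): look(c,c+'11',[('corner_foot',0),('lift_pad',.1)])
# shaker model: tilt about far feet line (shaker y=0.3,z=0) -> axis along shaker x
yaw=.1;Rz=R.from_euler('z',yaw).as_matrix(); o=np.array([.637,.054,0])-Rz@[.04,-.058,0]
def W(p,h,ax):
    p=np.array(p,float)
    if ax=='x': c=np.array([0,.3,0]); r=R.from_rotvec([-h/.3,0,0])
    else: c=np.array([.3,.3,0]); r=R.from_rotvec(np.array([-1,1,0])/2**.5*h/.4243)
    return o+Rz@(c+r.apply(p-c))
for c,box in (('scene',(376,196,398,212)),('side',(252,196,276,214))):
    m=cam(c); print(c,drift(c+'6.png',c+'11.png',box))
    for h in (.01,.0143,.018): print('  pred',h,*[np.round(proj(m,W([.04,-.056,.112],h,ax))-proj(m,W([.04,-.056,.112],0,ax)),2)[0] for ax in 'xd'], 'foot',np.round(proj(m,W([0,0,0],h,'x'))[0],1),np.round(proj(m,W([0,0,0],0,'x'))[0],1))
crop=[cv2.resize(cv2.imread(f'pics/side{k}.png')[235:285,245:295],(370,370),interpolation=cv2.INTER_CUBIC) for k in (6,11)]
cv2.imwrite('pics/c11.png',np.hstack(crop))
```

```text
20.6333 [0.44984057 0.03566525 0.06247025] [-3.1348324   0.00861603  1.69250304] [-1.33431214  0.27222884  8.93866949]
scene corner_foot 0.75 [389.8 220.9] [0.5935 0.1221 0.    ]
scene lift_pad 0.58 [384.8 202.7] [0.6115 0.0767 0.1   ]
side corner_foot 0.75 [263.7 250.8] [0.6037 0.1043 0.    ]
side lift_pad 0.92 [263.1 206.2] [0.6444 0.0481 0.1   ]
scene (1.5, -4.5, 0.943)
  pred 0.01 [ 1.42 -3.75] [ 1.32 -2.75] foot [386.1 219.4] [385.8 221.9]
  pred 0.0143 [ 2.07 -5.38] [ 1.91 -3.93] foot [386.3 218.4] [385.8 221.9]
  pred 0.018 [ 2.64 -6.78] [ 2.44 -4.95] foot [386.5 217.4] [385.8 221.9]
side (-1.5, -3.25, 0.946)
  pred 0.01 [-1.46 -2.21] [-1.52 -2.56] foot [265.8 251.7] [266.2 253.9]
  pred 0.0143 [-2.12 -3.14] [-2.2  -3.67] foot [265.5 250.7] [266.2 253.9]
  pred 0.018 [-2.71 -3.92] [-2.81 -4.62] foot [265.4 249.9] [266.2 253.9]
```

View pics/c11.png

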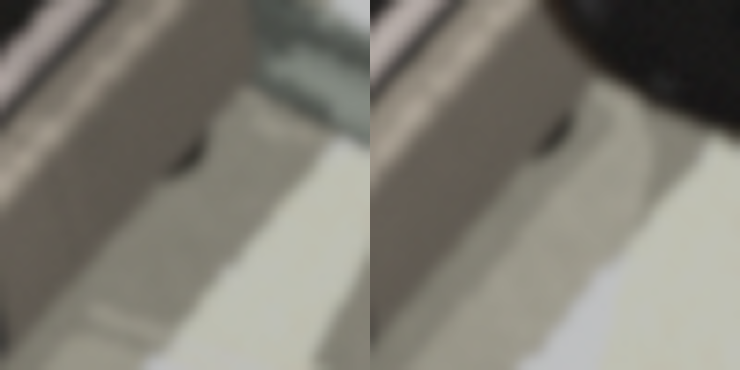

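Request:
apply_moves(
  increments=[0, 0, -0.004, 0, 0, 0, 0, 0, -0.003, 0, 0, 0],
)

```text
t: 21.1
eef_pos: [0.4501, 0.0355, 0.0569]
ee_rot: [-3.135, 0.01, 1.694]
force: [-12.2, 1.7, 41.1]
width: 0.0007
```

Run:
```python
from look import *
for i in range(4):
    optics.grab_frame('side'); s=arm.get_state();print(s['t'],s['eef_pos'],s['force'])
```

```text
21.15 [0.45002629 0.03546741 0.05703254] [-12.63888003   1.30677881  37.91272154]
21.2 [0.45003205 0.03550164 0.0573826 ] [-11.97236217   1.31469388  36.44084137]
21.25 [0.45004484 0.03552154 0.05752731] [-11.51863373   0.74356415  34.68699638]
21.3 [0.45006037 0.03553433 0.05760468] [-11.59707942   1.32509984  34.04211247]
```

Run:
```python
from look import *
from mv import drift
look('scene','scene12',[('amber_bottle',0),('tip_box',0),('foot_pad',0),('wrench',0)])
optics.grab_frame('side'); s=arm.get_state(); print(s['t'],s['eef_pos'],s['force'])
print('lug',drift('scene6.png','scene12.png',(376,196,398,212)),'grip/base',drift('scene6.png','scene12.png',(346,220,376,258)))
print(arm.job_done())
```

```text
scene amber_bottle 0.81 [209.1 283.3] [ 0.5725 -0.4577  0.    ]
scene tip_box 0.75 [405.9 178.6] [0.4224 0.326  0.    ]
scene wrench 0.68 [216.8 241.8] [ 0.4232 -0.3898  0.    ]
21.6 [0.4500296  0.03552454 0.05764244] [-10.7428174    1.20647003  34.04193382]
lug (1.5, -4.75, 0.94) grip/base (0.25, -0.5, 0.932)
the job is handed in; nothing more can be done
None
```

I set the jack under the lift lug, pumped three strokes and handed the job in at about 21.6 s. The arm is still holding the handle down on its stop with about 34 N.

- **Placement:** before pumping, the close wrist view put the saddle axis at about (0.637, 0.055), 1 mm or less from the lift pad. The jack was aligned with the shaker and looked flat on the bench.
- **Lift:** the three rough image estimates put the corner foot at about 12–14.5 mm clear: lug shift in the scene view 12–13 mm, lug shift in the side view about 14.5 mm, and foot shift in the side view about 12 mm. Three strokes should give about 14 mm, so the 10 mm is met, but I have no exact reading.
- **Force:** I overpressed to about 55 N briefly at the bottom of the third stroke. I eased off, and the force dropped to 9 N with the tool about 3–5 mm higher, so the handle may have come slightly off its stop. I then pressed it back down, with a short reading of 41 N before it settled at 34 N. The pressing was done with the fingertips.
- **Checks that disagreed or were weak:**
  - The jack's grip and base appear shifted by about 0.5 px in the last scene view. This could be up to about 1.5 mm of movement or slight tilt under the load, or image noise.
  - The side-view jack checks were unusable because the arm blocked the view.
- **Bystanders:** the bottle, tip box and wrench were found about where they started, within the detector's scatter. The spare pad was not found in the last picture, but the arm never went near it.

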